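Cure three painted tiles with the hold-to-run lamp dial

ROBOT

A 6-joint arm with a two-finger parallel gripper is mounted at the origin on the work surface. World frame = base frame: x ahead of the robot, y to its left, z up, the work surface at z = 0. Lengths are in mm, angles in rad, forces in N, time in s.
With the tool pointing down it reaches from about 275 to 1000 mm from the base axis. Payload 8.4 kg.
Tool frame: the origin (TCP) lies midway between the tips of the shut fingers; the grasp point (between the pads) lies grip_depth behind it (grip_depth is the distance from the TCP to the grasp point, in mm); z points along the fingers, y is the line along which they close (so a half turn about z gives the same grasp; the last joint's range is limited). The gripper opens to 85 mm and grips with 20 to 120 N. Pads are 22 mm wide; open, the fingers measure 114 mm over their backs; the gripper's body (76 mm by 85 mm) begins 54 mm behind the grasp point. The pads swing forward as they close: fully open they stand 13 mm farther back than shut.
Start: joints at [1.277, 0.353, 1.633, -0, 1.155, -0.002], TCP at [179.796, 598.583, 231.281] pointing down, gripper open.
Joint ranges: [-2.63, 2.63], [-0.92, 2.1], [0.06, 2.66], [-1.3, 4.44], [0, 2.69], [-3.02, 3.02]. Speed limits (rad/s): [2.22, 2.22, 2.79, 3.14, 3.14, 3.14].

INTERFACE

Orientations are given as [roll, pitch, yaw] about the fixed x, y, z axes, in that order (R = Rz(yaw) Ry(pitch) Rx(roll)).
In Python, from rig import * gives the robot as it stands.
- The arm moves only by the shell command python3 -m creep 'ROWS' [FORCE]. ROWS is JSON, a list of rows, each an object of numbers: "x", "y", "z": the shift along the tool's x, y, z in mm; "rx", "ry", "rz": the turn, a rotation vector about the tool's x, y, z in rad; "hand": the finger opening in mm, from 0 to 85.4. A call has 1 to 20 rows; each row shifts and turns the commanded pose from where the row before left it, along the tool's axes as they then stand; what a row does not reach is not made up. A row lasts 1/8 s, in which the tool goes at most 62.5 mm and 10.7 degrees, less where a joint would pass 70% of its speed; a pose out of reach is approached as far as the arm can. A call with a gripper value outside its range is refused whole. The fingers move at their own pace and stop on an object; FORCE is the grip in N (left out, the last holds). Time passes only in rows, so rows that do not move let the fingers close. It gives the time, the measured TCP pose, the force, the opening and the grip force at its end, in the units of the state.
- sense(): the state, without advancing time (a new reading comes with each control period).
- grab_frame(name): name is "side" or "top"; returns the picture (420x560x3 uint8, red, green, blue); there is no depth.
- get_calibration(name): a dict with "K" (3x3 intrinsics, pixels), "R" (3x3) and "t" (3): a world point X has camera coordinates R X + t. Camera axes: x right, y down, z forward; pixel columns grow to the right and rows downward; lengths in mm; the calibration is good to about 2 mm. A picture is of the moment at which its call begins. get_calibration takes no time and is no camera call.
- sign_off(): hands the job in; it is judged then, once.
The state is a dict: "clock": time; "qpos": joint angles; "qvel": joint speeds; "joint_efforts": joint torques, N m; "eef_pos": TCP position; "tcp_rot": TCP orientation; "contact_force": force on the tool from outside, world axes, zero at the start; "wrist_torque": the same for the moment, N m; "opening": opening from 0.0 (shut) to 1.0 (fully open); "grasp_force": force on a finger pad.
Only numpy, scipy, OpenCV 4.12 (cv2) and the standard library are available. Lean on these libraries where they do the work, as an engineer would, in place of code of your own. Each camera call takes 0.05 s, during which the arm holds its last target. There are 200 camera calls.

TASK

Line up the three painted tiles in an even row on the curing bed, each lying flat and squarely on one of the three white marked rectangles (any tile on any rectangle). Then, leaving the tiles alone, use the gripper fingers to turn the lamp control's spring-return dial clockwise (push or pinch its brass post), past the first two clicks to the third, and hold it there: it springs back if released, so finish with the fingers still holding it at the third click. Leave the jar, the mug and the palette where they stand.

Things in the scene. Friction and masses are not known exactly. Their poses are not given: they have to be found in the camera images.
- bed: fixed curing bed: grey plate 280 x 280 mm, 10 mm thick (top surface at z = 10 mm), with a dark lamp bar 22 mm deep, 36 mm high (above the desk) along its far (+x) edge, its inner face 118 mm from the centre. Origin at the centre of the underside, x towards the lamp bar, y along the row, z up
- spot1 (a point): centre of the leftmost (+y) white marked rectangle, on the bed's top surface. The white area is 56 mm (along the bed's x) x 40 mm with a 2 mm dark outline, flat printing only; the three rectangles stand side by side along the bed's y, 85 mm between centres. Axes as the bed's
- spot2 (a point): centre of the middle white marked rectangle, on the bed's top surface. The white area is 56 mm (along the bed's x) x 40 mm with a 2 mm dark outline, flat printing only; the three rectangles stand side by side along the bed's y, 85 mm between centres. Axes as the bed's
- spot3 (a point): centre of the rightmost (-y) white marked rectangle, on the bed's top surface. The white area is 56 mm (along the bed's x) x 40 mm with a 2 mm dark outline, flat printing only; the three rectangles stand side by side along the bed's y, 85 mm between centres. Axes as the bed's
- tile1: loose rectangular wooden tile, 56 mm long (its x) x 40 mm wide (its y) x 14 mm thick, blue painted top face, about 40 g; origin at the centre of its underside, z up. Starts flat on the bed, out of line and askew; a half turn makes no difference and any tile may go on any rectangle
- tile2: loose rectangular wooden tile, 56 mm long (its x) x 40 mm wide (its y) x 14 mm thick, yellow painted top face, about 40 g; origin at the centre of its underside, z up. Starts flat on the bed, out of line and askew; a half turn makes no difference and any tile may go on any rectangle
- tile3: loose rectangular wooden tile, 56 mm long (its x) x 40 mm wide (its y) x 14 mm thick, red painted top face, about 40 g; origin at the centre of its underside, z up. Starts flat on the bed, out of line and askew; a half turn makes no difference and any tile may go on any rectangle
- control: fixed white lamp-control box, 150 x 150 x 50 mm, with a black dial on its top; origin at the centre of its underside, front towards its -x, z up. Printed on its top round the dial, on the front side: a red dot at the rest position, then clockwise one, two and three black dots at the first, second and third click. Bed and control box may stand either way round (one left, one right)
- dial_axis (a point): point on the dial's vertical turning axis, at the top face of the dial (64 mm above the desk); the dial is a black disc of 110 mm diameter, 12 mm thick, with a white pointer line towards the post
- dial: the turning dial itself (disc and post); origin on its axis, 50 mm above the desk, z up
- post (a point): foot centre of the upright round brass post on the dial, 16 mm diameter, 38 mm tall, 42 mm from the dial's axis; this point lies on the dial's top face (64 mm above the desk), its top 102 mm above the desk. It turns with the dial. At rest it stands at the front right of the dial (as seen by the robot), and it sweeps clockwise seen from above, along the dial's front edge, to the front left
- dial_turn (a joint): angle of the dial in rad: 0 at rest, grows clockwise seen from above; clicks at 0.4, 0.8 and 1.2, end stop at 1.28 just past the third. A spring always drives it back to 0, from every click: about 3.5 N at the post near rest, 9 N at the third click, with a ripple of about 2 N at each click
- jar: bystander: small amber jar with a black cap, 54 mm diameter, 65 mm tall; origin at the centre of its underside
- mug: bystander: white mug, 76 mm diameter, 85 mm tall, handle at its +y; origin at the centre of its underside
- palette: bystander: plywood paint palette lying flat beyond the bed, about 120 x 195 x 7 mm; origin at about the middle of its underside
Mind the look-alikes: they are no part of the job. Leave any pink or purple look-alike of the tile1 alone.

How it is judged (in metres and radians):
On the way, in this order (a step that is already met when the one before it is completed fails the run):
1. all three tiles lie still on the marked rectangles, one on each, the dial still at rest (((horizontal distance between tile1 and spot1 below 0.007 m and angle between the x axis of tile1 and the x axis of bed, either way round below 0.14 rad and z of tile1 in the frame of spot1 below 0.004 m and angle between tile1's own z axis and vertical below 0.1 rad) or (horizontal distance between tile2 and spot1 below 0.007 m and angle between the x axis of tile2 and the x axis of bed, either way round below 0.14 rad and z of tile2 in the frame of spot1 below 0.004 m and angle between tile2's own z axis and vertical below 0.1 rad) or (horizontal distance between tile3 and spot1 below 0.007 m and angle between the x axis of tile3 and the x axis of bed, either way round below 0.14 rad and z of tile3 in the frame of spot1 below 0.004 m and angle between tile3's own z axis and vertical below 0.1 rad)) and ((horizontal distance between tile1 and spot2 below 0.007 m and angle between the x axis of tile1 and the x axis of bed, either way round below 0.14 rad and z of tile1 in the frame of spot2 below 0.004 m and angle between tile1's own z axis and vertical below 0.1 rad) or (horizontal distance between tile2 and spot2 below 0.007 m and angle between the x axis of tile2 and the x axis of bed, either way round below 0.14 rad and z of tile2 in the frame of spot2 below 0.004 m and angle between tile2's own z axis and vertical below 0.1 rad) or (horizontal distance between tile3 and spot2 below 0.007 m and angle between the x axis of tile3 and the x axis of bed, either way round below 0.14 rad and z of tile3 in the frame of spot2 below 0.004 m and angle between tile3's own z axis and vertical below 0.1 rad)) and ((horizontal distance between tile1 and spot3 below 0.007 m and angle between the x axis of tile1 and the x axis of bed, either way round below 0.14 rad and z of tile1 in the frame of spot3 below 0.004 m and angle between tile1's own z axis and vertical below 0.1 rad) or (horizontal distance between tile2 and spot3 below 0.007 m and angle between the x axis of tile2 and the x axis of bed, either way round below 0.14 rad and z of tile2 in the frame of spot3 below 0.004 m and angle between tile2's own z axis and vertical below 0.1 rad) or (horizontal distance between tile3 and spot3 below 0.007 m and angle between the x axis of tile3 and the x axis of bed, either way round below 0.14 rad and z of tile3 in the frame of spot3 below 0.004 m and angle between tile3's own z axis and vertical below 0.1 rad)) and linear speed of each of tile1, tile2, tile3 below 0.02 m/s and value of joint dial_turn below 0.15 rad), for 0.2 s.
2. the dial is turned to the third click and held there for a second (value of joint dial_turn above 1.1 rad and contact force between the fingers and dial above 1.5 N), for 1 s.
At the end, for the whole second after the job is handed in: Each marked rectangle carries one tile, flat, its centre within 7 mm and its long side within 8 degrees of the bed's x; tiles at rest; the dial stands at the third click (joint above 1.1 rad) and the gripper's fingers press on it with more than 1.5 N (all of step 2 and ((horizontal distance between tile1 and spot1 below 0.007 m and angle between the x axis of tile1 and the x axis of bed, either way round below 0.14 rad and z of tile1 in the frame of spot1 below 0.004 m and angle between tile1's own z axis and vertical below 0.1 rad) or (horizontal distance between tile2 and spot1 below 0.007 m and angle between the x axis of tile2 and the x axis of bed, either way round below 0.14 rad and z of tile2 in the frame of spot1 below 0.004 m and angle between tile2's own z axis and vertical below 0.1 rad) or (horizontal distance between tile3 and spot1 below 0.007 m and angle between the x axis of tile3 and the x axis of bed, either way round below 0.14 rad and z of tile3 in the frame of spot1 below 0.004 m and angle between tile3's own z axis and vertical below 0.1 rad)) and ((horizontal distance between tile1 and spot2 below 0.007 m and angle between the x axis of tile1 and the x axis of bed, either way round below 0.14 rad and z of tile1 in the frame of spot2 below 0.004 m and angle between tile1's own z axis and vertical below 0.1 rad) or (horizontal distance between tile2 and spot2 below 0.007 m and angle between the x axis of tile2 and the x axis of bed, either way round below 0.14 rad and z of tile2 in the frame of spot2 below 0.004 m and angle between tile2's own z axis and vertical below 0.1 rad) or (horizontal distance between tile3 and spot2 below 0.007 m and angle between the x axis of tile3 and the x axis of bed, either way round below 0.14 rad and z of tile3 in the frame of spot2 below 0.004 m and angle between tile3's own z axis and vertical below 0.1 rad)) and ((horizontal distance between tile1 and spot3 below 0.007 m and angle between the x axis of tile1 and the x axis of bed, either way round below 0.14 rad and z of tile1 in the frame of spot3 below 0.004 m and angle between tile1's own z axis and vertical below 0.1 rad) or (horizontal distance between tile2 and spot3 below 0.007 m and angle between the x axis of tile2 and the x axis of bed, either way round below 0.14 rad and z of tile2 in the frame of spot3 below 0.004 m and angle between tile2's own z axis and vertical below 0.1 rad) or (horizontal distance between tile3 and spot3 below 0.007 m and angle between the x axis of tile3 and the x axis of bed, either way round below 0.14 rad and z of tile3 in the frame of spot3 below 0.004 m and angle between tile3's own z axis and vertical below 0.1 rad)) and linear speed of each of tile1, tile2, tile3 below 0.02 m/s and velocity of joint dial_turn below 0.2 rad/s); the arm keeps its last pose, push and grip.
It fails at once if the jar is pushed more than 25 mm or tipped (distance of jar from where it was at the start of the episode above 0.025 m or angle between jar's own z axis and vertical above 0.4 rad).
It fails at once if the mug is pushed more than 25 mm or tipped (distance of mug from where it was at the start of the episode above 0.025 m or angle between mug's own z axis and vertical above 0.4 rad).
It fails at once if the palette is pushed more than 25 mm or tipped (distance of palette from where it was at the start of the episode above 0.025 m or angle between palette's own z axis and vertical above 0.4 rad).
It also fails if it takes over 64 s, if anything falls off the work surface, if the arm or the gripper's body presses on something with over 40 N, if the wrist force passes 120 N, or if a joint passes its speed limit or range.

## Working session

There is one attempt and no reset: what is moved stays moved. The work goes in short steps, Python scripts to look and compute and a shell command to move; the robot and the scene stay as the last step left them, time stands still between calls to the robot, and variables do not carry over. Pictures are saved under pics/ and viewed, at most 10 in all, crops included, and the job is handed in when it is done.

```bash
ls; mkdir -p pics; python3 - <<'E'
from rig import *
import cv2
for n in("top","side"):
    cv2.imwrite(f"pics/{n}0.png",grab_frame(n)[:,:,::-1]); c=get_calibration(n); print(n,c)
s=sense();print(s); 
try: print(grip_depth)
except Exception as e: print(e)
E
```

```text
pics
top {'K': array([[471.91596437,   0.        , 277.51528112],
       [  0.        , 471.91596437, 207.62708621],
       [  0.        ,   0.        ,   1.        ]]), 'R': array([[ 1.02530160e-01, -9.94729887e-01, -1.36325794e-04],
       [-9.74543369e-01, -1.00421996e-01, -2.00451104e-01],
       [ 1.99381014e-01,  2.06851392e-02, -9.79703698e-01]]), 't': array([ -52.13452528,  543.09284055, 1164.24729677])}
side {'K': array([[420.51068906,   0.        , 282.28368878],
       [  0.        , 420.51068906, 201.18851998],
       [  0.        ,   0.        ,   1.        ]]), 'R': array([[ 0.73972609, -0.67246162, -0.02450878],
       [-0.39172409, -0.40072097, -0.82823604],
       [ 0.54713577,  0.62226849, -0.55984317]]), 't': array([-367.52065495,  254.88848255, 1048.44355932])}
{'clock': 0.1, 'qpos': array([ 1.27660957e+00,  3.53578608e-01,  1.63404699e+00, -2.85946683e-05,
        1.15519992e+00, -2.39527653e-03]), 'qvel': array([-0.00045587, -0.00212568, -0.0015745 , -0.00110993,  0.00068689,
       -0.00114028]), 'joint_efforts': array([ 1.42669345e-03, -6.06363773e+01, -3.42817032e+01,  1.84540231e-04,
        4.02670907e-03,  3.19374624e-05]), 'eef_pos': array([179.67680706, 598.17778713, 230.64239635]), 'tcp_rot': array([-3.14035973e+00,  2.31931936e-05,  2.84981275e+00]), 'contact_force': array([ 0.19839383, -0.09033641, -0.51113101]), 'wrist_torque': array([ 0.01631163, -0.02913404,  0.01395112]), 'grasp_force': 0.0, 'opening': 0.9970821439196903}
18.700000000000003
```

View pics/top0.png

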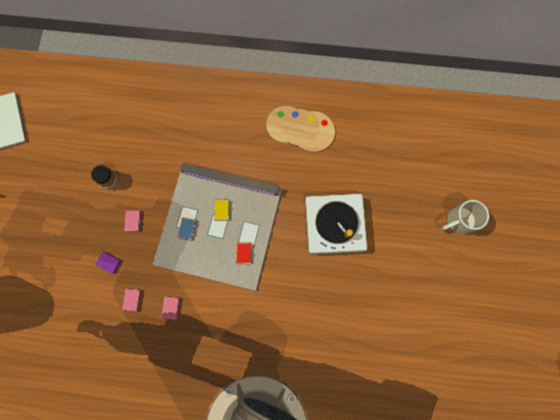

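View pics/side0.png

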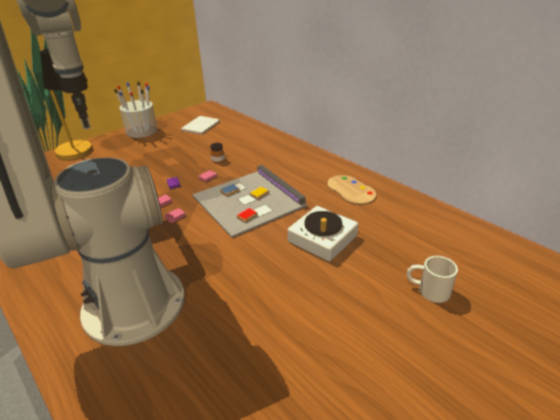

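Tile-like candidates in the top view:
- Blue at (187,229), yellow at (222,210) and red at (244,253) lie on the bed, so these are my tiles.
- Pinks at (133,220), (131,300) and (171,307) and purple at (108,263) lie off the bed and are look-alikes.

The control is at (337,223), with its post near (350,233). The jar is at (103,177), the mug at (470,217) and the palette at (300,128).

```bash
cat > h.py <<'E'
from rig import *
import numpy as np, cv2
def H(z,n="top"):
    c=get_calibration(n);R=c["R"];return c["K"]@np.c_[R[:,0],R[:,1],R[:,2]*z+c["t"]]
def pix2w(uv,z,n="top"):
    return cv2.perspectiveTransform(np.float64(uv).reshape(-1,1,2),np.linalg.inv(H(z,n))).reshape(-1,2)
def rect(img,z,x1,y1,w,h,s=2,n="top"):
    # rectified: col = (y1-y)*s, row=(x1-x)*s
    A=np.array([[0,-1/s,x1],[-1/s,0,y1],[0,0,1]])
    return cv2.warpPerspective(img,H(z,n)@A,(w*s,h*s),flags=cv2.INTER_CUBIC|cv2.WARP_INVERSE_MAP)
def blobs(img,z,lo,hi,reg,n="top",amin=800):
    x1,y1,w,h=reg;s=2
    r=rect(img,z,*reg,n=n);hsv=cv2.cvtColor(r,cv2.COLOR_RGB2HSV)
    m=cv2.inRange(hsv,np.array(lo),np.array(hi))
    m=cv2.morphologyEx(m,cv2.MORPH_CLOSE,np.ones((5,5)))
    out=[]
    for c in cv2.findContours(m,cv2.RETR_EXTERNAL,cv2.CHAIN_APPROX_NONE)[0]:
        if cv2.contourArea(c)<amin: continue
        b=cv2.boxPoints(cv2.minAreaRect(c)); p=np.c_[x1-b[:,1]/s,y1-b[:,0]/s]
        e=[p[1]-p[0],p[2]-p[1]];l=[np.hypot(*q) for q in e];k=int(l[1]>l[0])
        a=np.arctan2(e[k][1],e[k][0]);a=(a+np.pi/2)%np.pi-np.pi/2
        out.append((p.mean(0).round(1),round(a,3),np.round(sorted(l),1)))
    return out
COL={"blue":([95,90,30],[115,255,200]),"yellow":([21,150,130],[32,255,255]),"red":([0,225,150],[6,255,255])}
E
cat > m.py <<'E'
from h import *
import sys
reg=(700,350,650,450)
for n in("top","side"):
    im=grab_frame(n)
    for k,(lo,hi) in COL.items():
        print(n,k,blobs(im,24,lo,hi,reg,n))
    print(n,"white",blobs(im,10,[0,0,185],[179,40,255],reg,n))
    if n=="top":
        cv2.imwrite("pics/%s.png"%sys.argv[1],cv2.resize(im[150:300,140:380,::-1],(800,500),interpolation=cv2.INTER_CUBIC))
E
python3 m.py crop1
```

```text
top blue [(array([472.6, 237.6], dtype=float32), np.float32(-0.105), array([31.7, 47.3], dtype=float32))]
top yellow [(array([532.4, 152. ], dtype=float32), np.float32(0.091), array([37.2, 53.3], dtype=float32))]
top red [(array([410.6,  79.2], dtype=float32), np.float32(-1.279), array([20.3, 33.6], dtype=float32))]
top white [(array([478.4,  74.2], dtype=float32), np.float32(-0.128), array([39., 53.], dtype=float32)), (array([488. , 158.6], dtype=float32), np.float32(-0.14), array([39.1, 52.4], dtype=float32)), (array([517.7, 240.3], dtype=float32), np.float32(1.435), array([21.3, 38.5], dtype=float32)), (array([ 530.2, -153.1], dtype=float32), np.float32(-1.417), array([151.3, 151.6], dtype=float32))]
side blue []
side yellow [(array([529.5, 152.7], dtype=float32), np.float32(0.082), array([39.8, 55. ], dtype=float32))]
side red [(array([419.9,  80.2], dtype=float32), np.float32(0.091), array([25.7, 41. ], dtype=float32))]
side white [(array([480.6, 163. ], dtype=float32), np.float32(-0.083), array([39. , 40.1], dtype=float32)), (array([481.1,  77.7], dtype=float32), np.float32(-0.13), array([39. , 47.3], dtype=float32)), (array([611.1, -41.2], dtype=float32), np.float32(-0.565), array([19.2, 37.4], dtype=float32)), (array([ 558.3, -114.6], dtype=float32), np.float32(0.156), array([147.7, 150.6], dtype=float32))]
```

View pics/crop1.png

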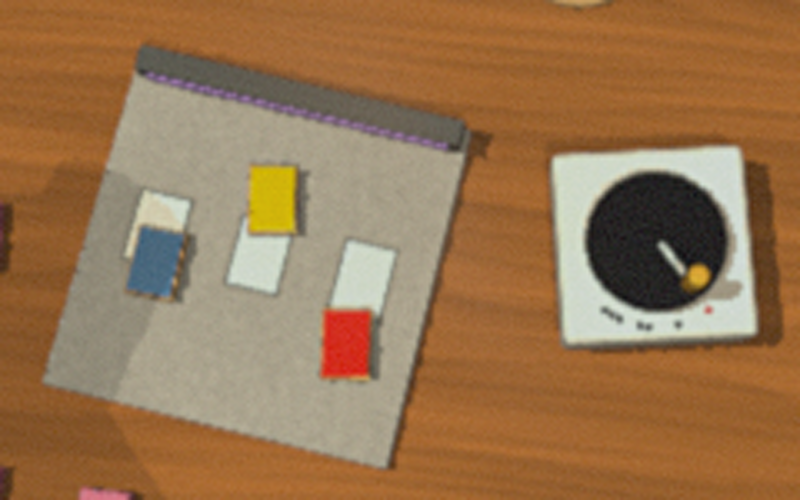

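The crop confirms the choice: blue (155,262), yellow (273,200) and red (347,343) lie on the bed and partly cover the white rectangles. The dial post is at (697,277), next to the red dot at (708,310).

```bash
cat > fit.py <<'E'
from h import *
from scipy.optimize import minimize
def poly(c,a,l,w):
    R=np.array([[np.cos(a),-np.sin(a)],[np.sin(a),np.cos(a)]])
    return np.array([[l,w],[l,-w],[-l,-w],[-l,w]])/2@R.T+c
def proj(p,z,n="top"): return cv2.perspectiveTransform(np.float64(p).reshape(-1,1,2),H(z,n)).reshape(-1,2)
def cover(shape,ps):
    m=np.zeros(shape[:2],np.uint8)
    for p in ps: cv2.fillPoly(m,[np.round(p*256).astype(np.int32)],255,cv2.LINE_4,8)
    return m/255.
def soft(shape,p,k=4):
    x0,y0=np.floor(p.min(0)).astype(int)-6;x1,y1=np.ceil(p.max(0)).astype(int)+6
    m=np.zeros(((y1-y0)*k,(x1-x0)*k),np.uint8)
    cv2.fillPoly(m,[np.round(((p-[x0,y0]+.5)*k-.5)*256).astype(np.int32)],255,cv2.LINE_8,8)
    return cv2.resize(m,(x1-x0,y1-y0),interpolation=cv2.INTER_AREA)/255.,(x0,y0)
PURE={"blue":(95,120,70,40),"yellow":(0,0,0,0)}
def score_img(im,name):
    # paint likelihood in 0..1
    f=im.astype(float);r,g,b=f[...,0],f[...,1],f[...,2]
    d={"red":r-1.6*g-20,"yellow":np.where(g>.62*r,np.minimum(r,g)-b,0)-40,"blue":b-r-5,"white":np.minimum(np.minimum(r,g),b)-172}[name]
    sc={"red":100,"yellow":80,"blue":30,"white":30}[name]
    return np.clip(d/sc,0,1)
def tile(im,name,z,c0,n="top",l=56,w=40):
    L=score_img(im,name)
    def cost(v):
        p=proj(poly(v[:2],v[2],l,w),z,n);m,(x,y)=soft(im.shape,p)
        S=L[y:y+m.shape[0],x:x+m.shape[1]]
        return ((S-m)**2).sum()
    best=None
    for a in np.arange(-.5,.51,.1):
        r=minimize(cost,[*c0,a],method="Nelder-Mead",options=dict(initial_simplex=np.array([[*c0,a],[c0[0]+8,c0[1],a],[c0[0],c0[1]+8,a],[*c0,a+.15]])))
        if best is None or r.fun<best.fun: best=r
    return best.x,best.fun
E
cat > m2.py <<'E'
from fit import *
im=grab_frame("top");sd=grab_frame("side")
o=cv2.resize(im[...,::-1][170:310,140:380],None,fx=3.3,fy=3.3,interpolation=cv2.INTER_CUBIC)
def draw(p,col): cv2.polylines(o,[np.round((p-[140,170]+.5)*3.3).astype(int)],True,col,1)
for k,c0 in dict(blue=(470,238),yellow=(530,152),red=(415,79)).items():
    v,f=tile(im,k,24,c0);print("top",k,v.round(3),round(f,1));draw(proj(poly(v[:2],v[2],56,40),24),(0,255,0))
    v,f=tile(sd,k,24,c0,"side");print("side",k,v.round(3),round(f,1))
fl,fr=np.array([[153.2,264.6],[256.4,290.1]])
w=pix2w([fl,fr],10);d=w[0]-w[1];print("front edge",w.round(1),np.hypot(*d),"yaw",np.arctan2(-d[0],d[1]))
for n,i in(("top",im),("side",sd)):
  W=score_img(i,"white")
  # bed pose: white visible area must be inside spots minus tiles
  T=[proj(poly(c,a,57,41),z,n) for c,a in [((472,237),-.11),((531,152),.09),((414,80),.09)] for z in (10,24)]
  hide=cover(i.shape,T)
  hide=cv2.dilate(hide,np.ones((3,3)))
  def cost(v):
    s=0
    R=np.array([[np.cos(v[2]),-np.sin(v[2])],[np.sin(v[2]),np.cos(v[2])]])
    for y in(85,0,-85):
        m,(x0,y0)=soft(i.shape,proj(poly(v[:2]+R@[0,y],v[2],56,40),10,n))
        sl=np.s_[y0:y0+m.shape[0],x0:x0+m.shape[1]]
        s+=((1-hide[sl])*(W[sl]-m)**2).sum()
    return s
  b=min((minimize(cost,[490+dx,157,-.14],method="Nelder-Mead",options=dict(initial_simplex=np.array([[490+dx,157,-.14],[498,157,-.14],[490,165,-.14],[490,157,-.25]]))) for dx in(-6,0,6)),key=lambda r:r.fun)
  v=b.x;print(n,"bed spot2",v.round(3),round(b.fun,1))
  if n=="top":
    R=np.array([[np.cos(v[2]),-np.sin(v[2])],[np.sin(v[2]),np.cos(v[2])]])
    for y in(85,0,-85): draw(proj(poly(v[:2]+R@[0,y],v[2],56,40),10),(255,0,255))
cw=pix2w([[347.8,231.8]],102);print("dummy",cw)
cv2.imwrite("pics/ov1.png",o)
E
python3 m2.py
```

```text
top blue [ 4.74128e+02  2.37390e+02 -1.00000e-01] 70.6
side blue [ 4.70516e+02  2.39212e+02 -1.42000e-01] 30.9Traceback (most recent call last):
  File "m2.py", line 6, in <module>
    v,f=tile(im,k,24,c0);print("top",k,v.round(3),round(f,1));draw(proj(poly(v[:2],v[2],56,40),24),(0,255,0))
        ~~~~^^^^^^^^^^^^
  File "fit.py", line 31, in tile
    r=minimize(cost,[*c0,a],method="Nelder-Mead",options=dict(initial_simplex=np.array([[*c0,a],[c0[0]+8,c0[1],a],[c0[0],c0[1]+8,a],[*c0,a+.15]])))
    res = _minimize_neldermead(fun, x0, args, callback, bounds=bounds,
                               **options)
    fsim[j] = func(sim[j])
              ~~~~^^^^^^^^
    fx = function(np.copy(x), *(wrapper_args + args))
  File "fit.py", line 26, in cost
    p=proj(poly(v[:2],v[2],l,w),z,n);m,(x,y)=soft(im.shape,p)
  File "fit.py", line 6, in proj
    def proj(p,z,n="top"): return cv2.perspectiveTransform(np.float64(p).reshape(-1,1,2),H(z,n)).reshape(-1,2)
                                                                                         ~^^^^^
  File "h.py", line 4, in H
    c=get_calibration(n);R=c["R"];return c["K"]@np.c_[R[:,0],R[:,1],R[:,2]*z+c["t"]]
ValueError: time passes only in moves, steps and waits
```

```bash
sed -i 's/^def H/CAL={n:get_calibration(n) for n in("top","side")}\ndef H/; s/c=get_calibration(n);R/c=CAL[n];R/' h.py
python3 -c "
import cv2
i=cv2.imread('pics/top0.png')[...,::-1]; print(i[220:240:3,176:196:3].tolist()); print(i[215:236:6,215:228:3].tolist(), i[250:255:2,240:246:2].tolist())" 
timeout 300 python3 m2.py
```

```text
[[[145, 139, 120], [197, 193, 165], [82, 102, 120], [71, 101, 124], [72, 103, 126], [81, 103, 116], [109, 115, 121]], [[135, 128, 116], [204, 198, 166], [70, 101, 123], [77, 106, 128], [76, 104, 127], [71, 101, 123], [80, 85, 90]], [[133, 131, 114], [183, 168, 141], [69, 102, 122], [72, 100, 122], [71, 100, 122], [71, 103, 124], [161, 126, 81]], [[143, 138, 116], [109, 113, 112], [74, 104, 127], [72, 104, 122], [77, 105, 126], [74, 106, 129], [87, 70, 51]], [[143, 136, 117], [86, 104, 121], [72, 101, 124], [75, 109, 128], [75, 100, 125], [83, 110, 135], [99, 87, 73]], [[147, 139, 117], [71, 104, 127], [71, 102, 125], [73, 104, 124], [72, 107, 125], [105, 113, 116], [100, 96, 84]], [[149, 140, 119], [133, 120, 95], [120, 104, 86], [120, 107, 94], [105, 121, 136], [119, 105, 86], [121, 117, 100]]]
[[[209, 178, 32], [207, 181, 10], [208, 178, 10], [207, 181, 10], [199, 178, 18]], [[195, 201, 186], [193, 201, 189], [192, 199, 181], [187, 195, 183], [135, 135, 123]], [[207, 215, 202], [203, 214, 196], [208, 216, 199], [198, 208, 193], [163, 156, 136]], [[208, 216, 205], [207, 216, 201], [210, 218, 205], [140, 136, 122], [168, 161, 139]]] [[[212, 48, 35], [212, 48, 31], [212, 43, 28]], [[208, 43, 22], [212, 45, 36], [208, 42, 20]], [[214, 50, 36], [214, 50, 41], [212, 44, 32]]]
top blue [ 4.74128e+02  2.37390e+02 -1.00000e-01] 70.2
side blue [ 4.70516e+02  2.39212e+02 -1.42000e-01] 31.0
top yellow [5.31730e+02 1.51995e+02 8.50000e-02] 29.8
side yellow [5.29565e+02 1.53363e+02 1.08000e-01] 2.3
top red [4.2557e+02 7.9372e+01 1.5200e-01] 60.9
side red [4.21898e+02 8.17970e+01 5.50000e-02] 20.0
front edge [[370.  312.7]
 [332.4  36.8]] 278.4721297012278 yaw -0.13564710211233746
top bed spot2 [ 4.90304e+02  1.57521e+02 -9.40000e-02] 140.6
side bed spot2 [ 4.86800e+02  1.62557e+02 -1.43000e-01] 89.6
dummy [[ 493.42111915 -175.10722629]]
```

View pics/ov1.png

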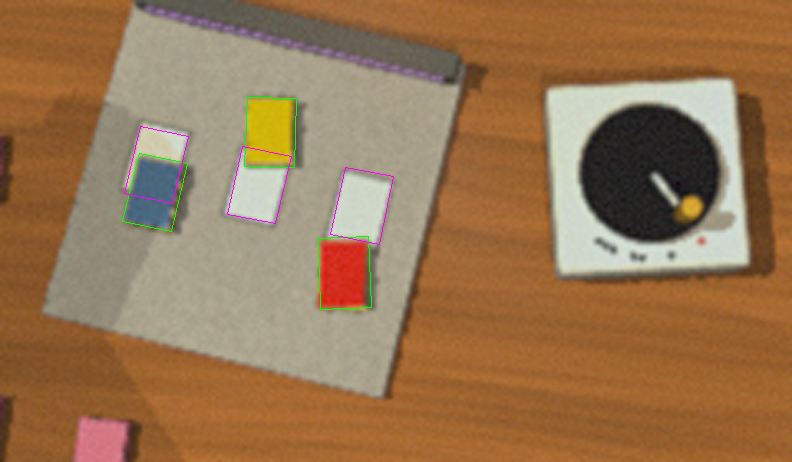

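```bash
cat > m3.py <<'E'
from fit import *
import sys
GUESS=eval(sys.argv[1]) if len(sys.argv)>1 else dict(blue=(472,238),yellow=(531,152),red=(420,80))
N=3
for n in("top","side"):
    im=np.mean([grab_frame(n).astype(float) for _ in range(N)],0)
    for k,c0 in GUESS.items():
        f=im;r,g,b=f[...,0],f[...,1],f[...,2]
        L=np.clip({"red":(r-1.6*g-20)/110,"yellow":(np.where(g>.62*r,np.minimum(r,g)-b,0)-40)/110,"blue":(b-r-3)/45}[k],0,1).astype(np.float32)
        x1,y1=c0[0]+45,c0[1]+45
        q=rect(L,24,x1,y1,90,90,n=n);q[q<.3]=0
        lab=cv2.connectedComponentsWithStats((q>0).astype(np.uint8));j=1+np.argmax(lab[2][1:,4]);q[lab[1]!=j]=0
        M=cv2.moments(q);cx,cy=M["m10"]/M["m00"],M["m01"]/M["m00"]
        th=.5*np.arctan2(2*M["mu11"],M["mu20"]-M["mu02"]) # image angle of major axis from col
        # col=-y,row=-x
        a=np.arctan2(-np.cos(th),-np.sin(th));a=(a+np.pi/2)%np.pi-np.pi/2
        box=cv2.minAreaRect(cv2.findContours((q>.5).astype(np.uint8),0,1)[0][0])
        print(n,k,"xy",round(x1-cy/2,1),round(y1-cx/2,1),"yaw",round(a,3),"area",round(M["m00"]/4),"box",np.round(box[1],0)/2)
    if len(sys.argv)>1: continue
    W=np.clip((im.min(2)-147)/40,0,1)
    T=[proj(poly(c,a,58,42),z,n) for c,a in [((472,238),-.11),((531,152),.09),((421,80),.09)] for z in (10,24)]
    hide=cv2.dilate(cover(im.shape,T),np.ones((3,3)))
    def cost(v):
        s=0;R=np.array([[np.cos(v[2]),-np.sin(v[2])],[np.sin(v[2]),np.cos(v[2])]])
        for y in(85,0,-85):
            m,(x0,y0)=soft(im.shape,proj(poly(v[:2]+R@[0,y],v[2],56,40),10,n))
            sl=np.s_[y0:y0+m.shape[0],x0:x0+m.shape[1]]
            s+=((1-hide[sl])*(W[sl]-m)**2).sum()
        return s
    bs=sorted((minimize(cost,s,method="Nelder-Mead",options=dict(initial_simplex=np.array([s,s+[8,0,0],s+[0,8,0],s+[0,0,.1]]))) for s in (np.array([480+d,155+e,-.16]) for d in(0,7) for e in(0,6))),key=lambda r:r.fun)
    for b in bs[:2]: print(n,"spot2",b.x.round(3),round(b.fun,1))
    # control: dial top centre (dark blob, z=64), post top (brass, z=102)
    if n=="top":
        D=(im.max(2)<75).astype(np.uint8)
        q=rect(D.astype(np.float32),64,610,-75,160,160);c=max(cv2.findContours((q>.5).astype(np.uint8),0,1)[0],key=cv2.contourArea)
        (a,b_),(w,h),_=cv2.fitEllipse(cv2.convexHull(c));print("dial",610-b_/2,-75-a/2,w/2,h/2)
    f=im;S=((f[...,0]-f[...,2]>90)&(f[...,1]>.6*f[...,0])).astype(np.float32)
    q=rect(S,102,560,-120,120,90,n=n);c=cv2.findContours((q>.5).astype(np.uint8),0,1)[0]
    for k in c:
        if cv2.contourArea(k)>200:
            (a,b_),rr=cv2.minEnclosingCircle(k);print(n,"post",560-b_/2,-120-a/2,rr/2,cv2.contourArea(k)/4)
print(sense()["clock"])
E
timeout 300 python3 m3.py
```

```text
top blue xy 472.3 237.8 yaw -0.095 area 1573 box [33.5 49.5]
top yellow xy 532.4 152.5 yaw 0.106 area 1794 box [52. 36.]
top red xy 423.9 80.6 yaw 0.044 area 1648 box [50.  34.5]
top spot2 [ 4.88952e+02  1.58614e+02 -1.43000e-01] 23.8
top spot2 [ 4.89262e+02  1.58197e+02 -1.38000e-01] 24.0
dial 522.5116500854492 -149.79415893554688 106.67497253417969 108.25204467773438
top post 490.75 -178.25 9.95620346069336 205.0
top post 519.75 -234.5 40.55942153930664 421.875
side blue xy 469.4 239.6 yaw -0.019 area 952 box [27.5 45. ]
side yellow xy 529.5 153.0 yaw 0.181 area 1961 box [55.  39.5]
side red xy 420.4 81.2 yaw 0.146 area 1624 box [50.  35.5]
side spot2 [ 4.87826e+02  1.61999e+02 -1.14000e-01] 78.9
side spot2 [ 4.87649e+02  1.62562e+02 -1.31000e-01] 83.7
side post 482.5435791015625 -184.9564208984375 19.663482666015625 384.75
side post 544.25 -179.75 61.7910270690918 2534.625
0.7
```

```bash
cat > go.py <<'E'
from rig import *
import numpy as np,sys
x,y,z,yaw=map(float,sys.argv[1:5]);s=sense();p=s["eef_pos"];t=s["tcp_rot"]
d=(yaw-t[2]+np.pi)%(2*np.pi)-np.pi;D=np.array([x,y,z])-p
c,sn=np.cos(yaw),np.sin(yaw)
print("clock",s["clock"],"at",p.round(1),t.round(3),"| turn rz",round(-d,3),"then x %.1f y %.1f z %.1f"%(c*D[0]+sn*D[1],sn*D[0]-c*D[1],-D[2]),"q",s["qpos"].round(2),"F",s["contact_force"].round(1),"grip",round(s["grasp_force"],1),"open",round(s["opening"]*85.4,1))
E
python3 go.py 471 238.7 60 3.042
```

```text
clock 0.7 at [179.8 598.6 231.3] [ 3.142 -0.     2.85 ] | turn rz -0.192 then x -325.6 y -329.2 z 171.3 q [ 1.28  0.35  1.63  0.    1.16 -0.  ] F [ 0.2 -0.4 -0.5] grip 0.0 open 85.6
```

```bash
python3 -m creep '[{"rz":-0.096,"hand":65},{"rz":-0.096},{"x":-32.6,"y":-32.9,"z":10},{"x":-32.6,"y":-32.9,"z":10},{"x":-32.6,"y":-32.9,"z":10},{"x":-32.6,"y":-32.9,"z":10},{"x":-32.6,"y":-32.9,"z":10},{"x":-32.6,"y":-32.9,"z":10},{"x":-32.6,"y":-32.9,"z":10},{"x":-32.6,"y":-32.9,"z":10},{"x":-32.6,"y":-32.9,"z":10},{"x":-32.6,"y":-32.9,"z":10},{"z":35},{"z":36},{"x":0},{"x":0}]'; python3 go.py 471 238.7 10 3.042
```

```text
clock 0.7 at [179.8 598.6 231.3] [ 3.142 -0.     2.85 ] | turn rz -0.192 then x -325.6 y -329.2 z 221.3 q [ 1.28  0.35  1.63  0.    1.16 -0.  ] F [ 0.2 -0.4 -0.5] grip 0.0 open 85.6schema error: expected keys x, y, z, rx, ry, rz, hand
```

```bash
python3 -m creep '[{"x":0,"y":0,"z":0,"rx":0,"ry":0,"rz":-0.096,"hand":65},{"x":0,"y":0,"z":0,"rx":0,"ry":0,"rz":-0.096,"hand":65},{"x":-40.7,"y":-41.2,"z":12,"rx":0,"ry":0,"rz":0,"hand":65},{"x":-40.7,"y":-41.2,"z":12,"rx":0,"ry":0,"rz":0,"hand":65},{"x":-40.7,"y":-41.2,"z":12,"rx":0,"ry":0,"rz":0,"hand":65},{"x":-40.7,"y":-41.2,"z":12,"rx":0,"ry":0,"rz":0,"hand":65},{"x":-40.7,"y":-41.2,"z":12,"rx":0,"ry":0,"rz":0,"hand":65},{"x":-40.7,"y":-41.2,"z":12,"rx":0,"ry":0,"rz":0,"hand":65},{"x":-40.7,"y":-41.2,"z":12,"rx":0,"ry":0,"rz":0,"hand":65},{"x":-40.7,"y":-41.2,"z":12,"rx":0,"ry":0,"rz":0,"hand":65},{"x":0,"y":0,"z":35,"rx":0,"ry":0,"rz":0,"hand":65},{"x":0,"y":0,"z":40,"rx":0,"ry":0,"rz":0,"hand":65},{"x":0,"y":0,"z":0,"rx":0,"ry":0,"rz":0,"hand":65},{"x":0,"y":0,"z":0,"rx":0,"ry":0,"rz":0,"hand":65}]'; python3 go.py 471 238.7 10 3.042
```

```text
clock: 2.45
eef_pos: [471.5, 238.6, 61.3]
tcp_rot: [3.141, 0.001, 3.042]
contact_force: [1.4, 1.2, -0.2]
opening: 0.759
grasp_force: 0.0
clock 2.45 at [471.5 238.6  61.3] [3.141e+00 1.000e-03 3.042e+00] | turn rz 0.0 then x 0.5 y 0.0 z 51.3 q [ 0.47  0.43  1.97 -0.    0.74 -1.01] F [ 1.4  1.2 -0.2] grip 0.0 open 64.8
```

```bash
python3 -m creep '[{"x":0,"y":0,"z":25,"rx":0,"ry":0,"rz":0,"hand":65},{"x":0,"y":0,"z":16,"rx":0,"ry":0,"rz":0,"hand":65},{"x":0,"y":0,"z":10,"rx":0,"ry":0,"rz":0,"hand":65},{"x":0,"y":0,"z":0,"rx":0,"ry":0,"rz":0,"hand":50},{"x":0,"y":0,"z":0,"rx":0,"ry":0,"rz":0,"hand":36},{"x":0,"y":0,"z":0,"rx":0,"ry":0,"rz":0,"hand":30},{"x":0,"y":0,"z":0,"rx":0,"ry":0,"rz":0,"hand":30},{"x":0,"y":0,"z":0,"rx":0,"ry":0,"rz":0,"hand":30},{"x":0,"y":0,"z":0,"rx":0,"ry":0,"rz":0,"hand":30}]' 30; python3 go.py 499.3 243.3 25 3.004
```

```text
clock: 3.58
eef_pos: [471.3, 238.4, 9.8]
tcp_rot: [3.141, 0.001, 3.042]
contact_force: [-1.2, 0.2, 6.4]
opening: 0.459
grasp_force: 30.9
clock 3.575 at [471.3 238.4   9.8] [3.141e+00 1.000e-03 3.042e+00] | turn rz 0.038 then x -27.0 y 8.7 z -15.2 q [ 0.47  0.52  1.99  0.    0.63 -1.01] F [-1.2  0.2  6.4] grip 30.9 open 39.2
```

```bash
python3 -m creep '[{"x":0,"y":0,"z":-12,"rx":0,"ry":0,"rz":0,"hand":30},{"x":0,"y":0,"z":0,"rx":0,"ry":0,"rz":0.038,"hand":30},{"x":-14,"y":4.3,"z":0,"rx":0,"ry":0,"rz":0,"hand":30},{"x":-13,"y":4.4,"z":0,"rx":0,"ry":0,"rz":0,"hand":30},{"x":0,"y":0,"z":0,"rx":0,"ry":0,"rz":0,"hand":30},{"x":0,"y":0,"z":0,"rx":0,"ry":0,"rz":0,"hand":30}]'; python3 go.py 499.3 243.3 10 3.004
```

```text
clock: 4.32
eef_pos: [498.6, 242.9, 21.0]
tcp_rot: [-3.141, -0.001, 3.004]
contact_force: [-0.6, -0.1, -0.4]
opening: 0.456
grasp_force: 30.3
clock 4.325 at [498.6 242.9  21. ] [-3.141e+00 -1.000e-03  3.004e+00] | turn rz -0.0 then x -0.6 y 0.5 z 11.0 q [ 0.45  0.53  1.93  0.    0.68 -0.98] F [-0.6 -0.1 -0.4] grip 30.3 open 38.9
```

```bash
python3 -m creep '[{"x":-0.6,"y":0.5,"z":7,"rx":0,"ry":0,"rz":0,"hand":30},{"x":0,"y":0,"z":3.5,"rx":0,"ry":0,"rz":0,"hand":30},{"x":0,"y":0,"z":0,"rx":0,"ry":0,"rz":0,"hand":30},{"x":0,"y":0,"z":0,"rx":0,"ry":0,"rz":0,"hand":55},{"x":0,"y":0,"z":0,"rx":0,"ry":0,"rz":0,"hand":55},{"x":0,"y":0,"z":0,"rx":0,"ry":0,"rz":0,"hand":60},{"x":0,"y":0,"z":-25,"rx":0,"ry":0,"rz":0,"hand":60},{"x":0,"y":0,"z":-30,"rx":0,"ry":0,"rz":0,"hand":65},{"x":0,"y":0,"z":0,"rx":0,"ry":0,"rz":0,"hand":65}]'; python3 go.py 531 152.8 65 3.242
```

```text
clock: 5.45
eef_pos: [501.0, 244.2, 67.8]
tcp_rot: [3.139, 0.003, 3.004]
contact_force: [0.6, -0.2, -0.3]
opening: 0.762
grasp_force: 0.0
clock 5.45 at [501.  244.2  67.8] [3.139e+00 3.000e-03 3.004e+00] | turn rz -0.238 then x -20.6 y -94.0 z 2.8 q [ 0.45  0.46  1.91  0.    0.77 -0.98] F [ 0.6 -0.2 -0.3] grip 0.0 open 65.0
```

```bash
python3 -m creep '[{"x":0,"y":0,"z":0,"rx":0,"ry":0,"rz":-0.119,"hand":65},{"x":0,"y":0,"z":0,"rx":0,"ry":0,"rz":-0.119,"hand":65},{"x":-7,"y":-31,"z":1,"rx":0,"ry":0,"rz":0,"hand":65},{"x":-7,"y":-31,"z":1,"rx":0,"ry":0,"rz":0,"hand":65},{"x":-7,"y":-32,"z":1,"rx":0,"ry":0,"rz":0,"hand":65},{"x":0,"y":0,"z":0,"rx":0,"ry":0,"rz":0,"hand":65},{"x":0,"y":0,"z":0,"rx":0,"ry":0,"rz":0,"hand":65},{"x":0,"y":0,"z":0,"rx":0,"ry":0,"rz":0,"hand":65}]'; python3 go.py 531 152.8 10.3 3.242
```

```text
clock: 6.45
eef_pos: [529.4, 152.8, 62.5]
tcp_rot: [3.142, -0.0, -3.041]
contact_force: [-0.4, -0.2, 0.1]
opening: 0.758
grasp_force: 0.0
clock 6.45 at [529.4 152.8  62.5] [ 3.142 -0.    -3.041] | turn rz 0.001 then x -1.6 y -0.1 z 52.2 q [ 0.28  0.46  1.92  0.    0.76 -1.39] F [-0.4 -0.2  0.1] grip 0.0 open 64.7
```

```bash
python3 -m creep '[{"x":-1.6,"y":0,"z":25,"rx":0,"ry":0,"rz":0,"hand":65},{"x":0,"y":0,"z":17,"rx":0,"ry":0,"rz":0,"hand":65},{"x":0,"y":0,"z":10,"rx":0,"ry":0,"rz":0,"hand":65},{"x":0,"y":0,"z":0,"rx":0,"ry":0,"rz":0,"hand":50},{"x":0,"y":0,"z":0,"rx":0,"ry":0,"rz":0,"hand":36},{"x":0,"y":0,"z":0,"rx":0,"ry":0,"rz":0,"hand":30},{"x":0,"y":0,"z":0,"rx":0,"ry":0,"rz":0,"hand":30},{"x":0,"y":0,"z":0,"rx":0,"ry":0,"rz":0,"hand":30},{"x":0,"y":0,"z":0,"rx":0,"ry":0,"rz":0,"hand":30},{"x":0,"y":0,"z":-12,"rx":0,"ry":0,"rz":0,"hand":30},{"x":0,"y":0,"z":0,"rx":0,"ry":0,"rz":0.12,"hand":30},{"x":0,"y":0,"z":0,"rx":0,"ry":0,"rz":0.118,"hand":30},{"x":0,"y":0,"z":0,"rx":0,"ry":0,"rz":0,"hand":30},{"x":0,"y":0,"z":0,"rx":0,"ry":0,"rz":0,"hand":30}]' 30; python3 go.py 487.6 159.1 10 3.004
```

```text
clock: 8.2
eef_pos: [531.5, 152.3, 23.1]
tcp_rot: [3.141, 0.0, 3.006]
contact_force: [-0.2, -0.7, -0.6]
opening: 0.456
grasp_force: 30.6
clock 8.2 at [531.5 152.3  23.1] [3.141 0.    3.006] | turn rz 0.002 then x 44.5 y 0.7 z 13.1 q [ 0.28  0.53  1.93 -0.    0.69 -1.16] F [-0.2 -0.7 -0.6] grip 30.6 open 38.9
```

```bash
python3 -m creep '[{"x":15,"y":0.2,"z":0,"rx":0,"ry":0,"rz":0,"hand":30},{"x":15,"y":0.2,"z":0,"rx":0,"ry":0,"rz":0,"hand":30},{"x":14.5,"y":0.3,"z":0,"rx":0,"ry":0,"rz":0,"hand":30},{"x":0,"y":0,"z":0,"rx":0,"ry":0,"rz":0,"hand":30},{"x":0,"y":0,"z":0,"rx":0,"ry":0,"rz":0,"hand":30}]'; python3 go.py 487.6 159.1 10.5 3.004
```

```text
clock: 8.82
eef_pos: [487.9, 159.3, 23.0]
tcp_rot: [3.141, 0.001, 3.004]
contact_force: [1.5, -0.4, -1.6]
opening: 0.454
grasp_force: 30.6
clock 8.825 at [487.9 159.3  23. ] [3.141e+00 1.000e-03 3.004e+00] | turn rz 0.0 then x 0.3 y -0.2 z 12.5 q [ 0.31  0.48  2.02 -0.    0.64 -1.12] F [ 1.5 -0.4 -1.6] grip 30.6 open 38.8
```

Place it, then rise and go to red (422.2, 81, yaw 0.07, so tool yaw 3.212).

```bash
python3 -m creep '[{"x":0.3,"y":-0.2,"z":8,"rx":0,"ry":0,"rz":0,"hand":30},{"x":0,"y":0,"z":4,"rx":0,"ry":0,"rz":0,"hand":30},{"x":0,"y":0,"z":0,"rx":0,"ry":0,"rz":0,"hand":30},{"x":0,"y":0,"z":0,"rx":0,"ry":0,"rz":0,"hand":55},{"x":0,"y":0,"z":0,"rx":0,"ry":0,"rz":0,"hand":55},{"x":0,"y":0,"z":0,"rx":0,"ry":0,"rz":0,"hand":60},{"x":0,"y":0,"z":-25,"rx":0,"ry":0,"rz":0,"hand":60},{"x":0,"y":0,"z":-30,"rx":0,"ry":0,"rz":0,"hand":65},{"x":0,"y":0,"z":0,"rx":0,"ry":0,"rz":-0.104,"hand":65},{"x":0,"y":0,"z":0,"rx":0,"ry":0,"rz":-0.104,"hand":65},{"x":0,"y":0,"z":0,"rx":0,"ry":0,"rz":0,"hand":65},{"x":0,"y":0,"z":0,"rx":0,"ry":0,"rz":0,"hand":65}]'; python3 go.py 422.2 81 65 3.212
```

```text
clock: 10.32
eef_pos: [487.0, 158.9, 65.6]
tcp_rot: [-3.142, -0.0, -3.074]
contact_force: [0.3, -0.5, -0.3]
opening: 0.761
grasp_force: 0.0
clock 10.325 at [487.  158.9  65.6] [-3.142 -0.    -3.074] | turn rz -0.002 then x 70.1 y -73.1 z 0.6 q [ 0.31  0.41  2.   -0.    0.73 -1.33] F [ 0.3 -0.5 -0.3] grip 0.0 open 65.0
```

```bash
python3 -m creep '[{"x":23.4,"y":-24.4,"z":0,"rx":0,"ry":0,"rz":0,"hand":65},{"x":23.4,"y":-24.4,"z":0,"rx":0,"ry":0,"rz":0,"hand":65},{"x":23.3,"y":-24.3,"z":0,"rx":0,"ry":0,"rz":0,"hand":65},{"x":0,"y":0,"z":0,"rx":0,"ry":0,"rz":0,"hand":65},{"x":0,"y":0,"z":0,"rx":0,"ry":0,"rz":0,"hand":65},{"x":0,"y":0,"z":0,"rx":0,"ry":0,"rz":0,"hand":65}]'; python3 go.py 422.2 81 10.5 3.212
```

```text
clock: 11.08
eef_pos: [423.3, 81.6, 65.9]
tcp_rot: [3.141, 0.001, -3.071]
contact_force: [-0.1, 0.8, 0.2]
opening: 0.766
grasp_force: 0.0
clock 11.075 at [423.3  81.6  65.9] [ 3.141e+00  1.000e-03 -3.071e+00] | turn rz -0.0 then x 1.1 y -0.5 z 55.4 q [ 0.19  0.31  2.17  0.    0.66 -1.45] F [-0.1  0.8  0.2] grip 0.0 open 65.4
```

```bash
python3 -m creep '[{"x":1.1,"y":-0.5,"z":27,"rx":0,"ry":0,"rz":0,"hand":65},{"x":0,"y":0,"z":18,"rx":0,"ry":0,"rz":0,"hand":65},{"x":0,"y":0,"z":10.4,"rx":0,"ry":0,"rz":0,"hand":65},{"x":0,"y":0,"z":0,"rx":0,"ry":0,"rz":0,"hand":50},{"x":0,"y":0,"z":0,"rx":0,"ry":0,"rz":0,"hand":36},{"x":0,"y":0,"z":0,"rx":0,"ry":0,"rz":0,"hand":30},{"x":0,"y":0,"z":0,"rx":0,"ry":0,"rz":0,"hand":30},{"x":0,"y":0,"z":0,"rx":0,"ry":0,"rz":0,"hand":30},{"x":0,"y":0,"z":0,"rx":0,"ry":0,"rz":0,"hand":30},{"x":0,"y":0,"z":-12,"rx":0,"ry":0,"rz":0,"hand":30},{"x":0,"y":0,"z":0,"rx":0,"ry":0,"rz":0.104,"hand":30},{"x":0,"y":0,"z":0,"rx":0,"ry":0,"rz":0.104,"hand":30},{"x":0,"y":0,"z":0,"rx":0,"ry":0,"rz":0,"hand":30},{"x":0,"y":0,"z":0,"rx":0,"ry":0,"rz":0,"hand":30}]' 30; python3 go.py 475.9 74.9 10.5 3.004
```

```text
clock: 12.82
eef_pos: [421.3, 80.5, 22.7]
tcp_rot: [3.142, 0.0, 3.006]
contact_force: [0.2, 0.2, -1.7]
opening: 0.455
grasp_force: 30.4
clock 12.825 at [421.3  80.5  22.7] [3.142 0.    3.006] | turn rz 0.002 then x -54.8 y 2.0 z 12.2 q [ 0.19  0.4   2.19  0.    0.55 -1.25] F [ 0.2  0.2 -1.7] grip 30.4 open 38.9
```

```bash
python3 -m creep '[{"x":-18,"y":0.7,"z":0,"rx":0,"ry":0,"rz":0,"hand":30},{"x":-18,"y":0.7,"z":0,"rx":0,"ry":0,"rz":0,"hand":30},{"x":-18.8,"y":0.6,"z":0,"rx":0,"ry":0,"rz":0,"hand":30},{"x":0,"y":0,"z":0,"rx":0,"ry":0,"rz":0,"hand":30},{"x":0,"y":0,"z":0,"rx":0,"ry":0,"rz":0,"hand":30},{"x":0,"y":0,"z":0,"rx":0,"ry":0,"rz":0,"hand":30}]'; python3 go.py 475.9 74.9 10.5 3.004
```

```text
clock: 13.58
eef_pos: [475.1, 74.9, 22.2]
tcp_rot: [-3.141, -0.001, 3.004]
contact_force: [0.4, 0.0, 0.2]
opening: 0.459
grasp_force: 30.4
clock 13.575 at [475.1  74.9  22.2] [-3.141e+00 -1.000e-03  3.004e+00] | turn rz -0.0 then x -0.8 y 0.2 z 11.7 q [ 0.15  0.45  2.08 -0.    0.61 -1.28] F [0.4 0.  0.2] grip 30.4 open 39.2
```

```bash
python3 -m creep '[{"x":-0.8,"y":0.2,"z":7,"rx":0,"ry":0,"rz":0,"hand":30},{"x":0,"y":0,"z":4.3,"rx":0,"ry":0,"rz":0,"hand":30},{"x":0,"y":0,"z":0,"rx":0,"ry":0,"rz":0,"hand":30},{"x":0,"y":0,"z":0,"rx":0,"ry":0,"rz":0,"hand":55},{"x":0,"y":0,"z":0,"rx":0,"ry":0,"rz":0,"hand":55},{"x":0,"y":0,"z":0,"rx":0,"ry":0,"rz":0,"hand":60},{"x":0,"y":0,"z":-25,"rx":0,"ry":0,"rz":0,"hand":60},{"x":0,"y":0,"z":-35,"rx":0,"ry":0,"rz":0,"hand":60},{"x":0,"y":0,"z":-40,"rx":0,"ry":0,"rz":0,"hand":60},{"x":0,"y":-40,"z":-35,"rx":0,"ry":0,"rz":-0.07,"hand":60},{"x":0,"y":-40,"z":0,"rx":0,"ry":0,"rz":-0.07,"hand":60},{"x":0,"y":-40,"z":0,"rx":0,"ry":0,"rz":0,"hand":60},{"x":0,"y":-40,"z":0,"rx":0,"ry":0,"rz":0,"hand":60},{"x":0,"y":-50,"z":0,"rx":0,"ry":0,"rz":0,"hand":60},{"x":0,"y":-50,"z":0,"rx":0,"ry":0,"rz":0,"hand":60},{"x":0,"y":-50,"z":0,"rx":0,"ry":0,"rz":0,"hand":60},{"x":0,"y":0,"z":0,"rx":0,"ry":0,"rz":0,"hand":60}]'; python3 m3.py "dict(blue=(499,243),yellow=(488,159),red=(476,75))"; python3 - <<'E'
from fit import *
im=grab_frame("top");o=cv2.resize(im[...,::-1][150:310,140:380],None,fx=3.3,fy=3.3,interpolation=cv2.INTER_CUBIC)
a=-.138;R=np.array([[np.cos(a),-np.sin(a)],[np.sin(a),np.cos(a)]])
for y in(85,0,-85):
    p=proj(poly(np.array([489,158.4])+R@[0,y],a,56,40),10);cv2.polylines(o,[np.round((p-[140,150]+.5)*3.3).astype(int)],True,(255,0,255),1)
cv2.imwrite("pics/ov2.png",o)
E
```

```text
clock: 15.7
eef_pos: [469.0, -237.5, 146.2]
tcp_rot: [-3.141, 0.001, 3.14]
contact_force: [0.0, 2.0, -0.3]
opening: 0.7
grasp_force: 0.0
top blue xy 500.7 242.5 yaw -0.122 area 1620 box [34. 50.]
top yellow xy 488.4 158.2 yaw -0.14 area 1704 box [35.5 51.5]
top red xy 478.6 74.5 yaw -0.137 area 1642 box [35.  50.5]
side blue xy 497.8 244.6 yaw -0.086 area 1316 box [31.  47.5]
side yellow xy 485.0 158.6 yaw -0.112 area 1839 box [38.  52.5]
side red xy 475.2 75.1 yaw -0.094 area 1643 box [36.  50.5]
16.0
```

View pics/ov2.png

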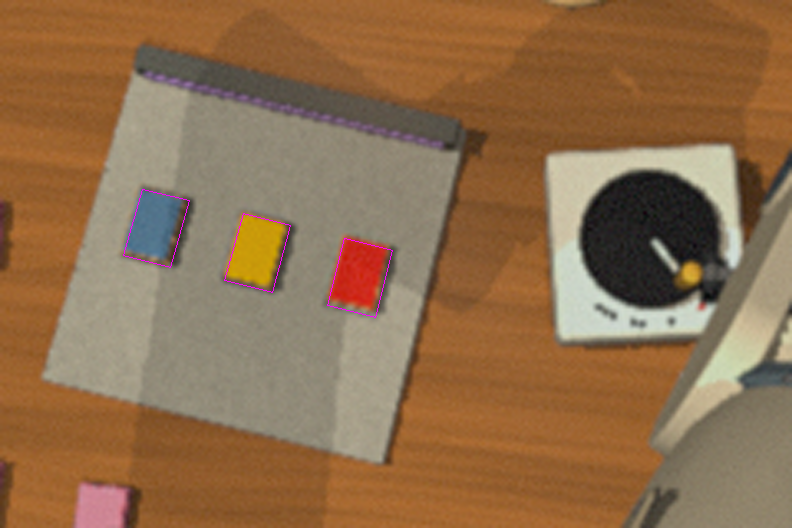

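The picture shows blue (155,227), yellow (258,252) and red (360,277) filling the marked rectangles, within about 1.5 mm of the fitted spots. The post is clear at (690,272), so the dial is next.

```bash
python3 -m creep '[{"x":-10,"y":30,"z":0,"rx":0,"ry":0,"rz":0,"hand":60},{"x":-10,"y":30,"z":0,"rx":0,"ry":0,"rz":0,"hand":60},{"x":0,"y":0,"z":15,"rx":0,"ry":0,"rz":0,"hand":60},{"x":0,"y":0,"z":0,"rx":0,"ry":0,"rz":0,"hand":60},{"x":0,"y":0,"z":0,"rx":0,"ry":0,"rz":0,"hand":60}]'; python3 go.py 489.5 -177.5 75 3.1416
```

```text
clock: 16.68
eef_pos: [488.5, -174.9, 130.9]
tcp_rot: [3.142, -0.001, -3.14]
contact_force: [0.2, -0.1, -0.0]
opening: 0.702
grasp_force: 0.0
clock 16.675 at [ 488.5 -174.9  130.9] [ 3.142e+00 -1.000e-03 -3.140e+00] | turn rz 0.002 then x -1.0 y -2.6 z 55.9 q [-0.35  0.31  1.95 -0.    0.88 -1.92] F [ 0.2 -0.1 -0. ] grip 0.0 open 59.9
```

```bash
python3 -m creep '[{"x":-1,"y":-2.6,"z":20,"rx":0,"ry":0,"rz":0,"hand":60},{"x":0,"y":0,"z":20,"rx":0,"ry":0,"rz":0,"hand":60},{"x":0,"y":0,"z":16,"rx":0,"ry":0,"rz":0,"hand":60},{"x":0,"y":0,"z":0,"rx":0,"ry":0,"rz":0,"hand":35},{"x":0,"y":0,"z":0,"rx":0,"ry":0,"rz":0,"hand":20},{"x":0,"y":0,"z":0,"rx":0,"ry":0,"rz":0,"hand":8},{"x":0,"y":0,"z":0,"rx":0,"ry":0,"rz":0,"hand":8},{"x":0,"y":0,"z":0,"rx":0,"ry":0,"rz":0,"hand":8},{"x":0,"y":0,"z":0,"rx":0,"ry":0,"rz":0,"hand":8},{"x":0,"y":0,"z":0,"rx":0,"ry":0,"rz":0,"hand":8}]' 40; python3 go.py 489.5 -177.5 75 3.1416
```

```text
clock: 17.92
eef_pos: [490.1, -178.5, 75.9]
tcp_rot: [-3.139, 0.001, -3.139]
contact_force: [-2.8, -9.3, -1.5]
opening: 0.169
grasp_force: 39.1
clock 17.925 at [ 490.1 -178.5   75.9] [-3.139e+00  1.000e-03 -3.139e+00] | turn rz 0.003 then x 0.6 y 1.0 z 0.9 q [-0.35  0.4   1.98 -0.    0.76 -1.92] F [-2.8 -9.3 -1.5] grip 39.1 open 14.4
```

```bash
python3 -m creep '[{"x":3.4,"y":4.0,"z":0,"rx":0,"ry":0,"rz":0,"hand":8},{"x":2.8,"y":4.4,"z":0,"rx":0,"ry":0,"rz":0,"hand":8},{"x":2.3,"y":4.7,"z":0,"rx":0,"ry":0,"rz":0,"hand":8},{"x":1.6,"y":4.9,"z":0,"rx":0,"ry":0,"rz":0,"hand":8},{"x":1.1,"y":5.1,"z":0,"rx":0,"ry":0,"rz":0,"hand":8},{"x":0,"y":0,"z":0,"rx":0,"ry":0,"rz":0,"hand":8}]'; python3 go.py 479 -155 75 3.1416
```

```text
clock: 18.68
eef_pos: [474.7, -155.4, 75.8]
tcp_rot: [-3.14, -0.007, -3.138]
contact_force: [-20.4, -14.8, 15.0]
opening: 0.177
grasp_force: 41.1
clock 18.675 at [ 474.7 -155.4   75.8] [-3.14  -0.007 -3.138] | turn rz 0.003 then x -4.3 y 0.4 z 0.8 q [-0.32  0.38  2.02 -0.01  0.75 -1.89] F [-20.4 -14.8  15. ] grip 41.1 open 15.1
```

```bash
python3 -m creep '[{"x":3.2,"y":2,"z":0,"rx":0,"ry":0,"rz":0,"hand":8},{"x":0.4,"y":5.2,"z":0,"rx":0,"ry":0,"rz":0,"hand":8},{"x":-0.2,"y":5.2,"z":0,"rx":0,"ry":0,"rz":0,"hand":8},{"x":-0.9,"y":5.1,"z":0,"rx":0,"ry":0,"rz":0,"hand":8},{"x":-1.5,"y":4.0,"z":0,"rx":0,"ry":0,"rz":0,"hand":8},{"x":0,"y":0,"z":0,"rx":0,"ry":0,"rz":0,"hand":8},{"x":0,"y":0,"z":0,"rx":0,"ry":0,"rz":0,"hand":8}]' 50; python3 go.py 479.4 -131.3 75 3.1416; python3 - <<'E'
from rig import *
import cv2
im=grab_frame("top");sd=grab_frame("side")
a=cv2.resize(im[170:270,290:390,::-1],(500,500),interpolation=cv2.INTER_CUBIC);b=cv2.resize(sd[180:280,270:370,::-1],(300,300),interpolation=cv2.INTER_CUBIC)
b=cv2.copyMakeBorder(b,0,200,0,0,cv2.BORDER_CONSTANT)
cv2.imwrite("pics/dial.png",cv2.hconcat([a,b]))
E
```

```text
clock: 19.55
eef_pos: [473.6, -132.7, 75.6]
tcp_rot: [3.142, -0.007, -3.139]
contact_force: [-17.0, -4.7, 16.4]
opening: 0.16
grasp_force: 48.9
clock 19.55 at [ 473.6 -132.7   75.6] [ 3.142 -0.007 -3.139] | turn rz 0.003 then x -5.8 y 1.4 z 0.6 q [-0.27  0.37  2.03 -0.    0.74 -1.85] F [-17.   -4.7  16.4] grip 48.9 open 13.7
```

View pics/dial.png

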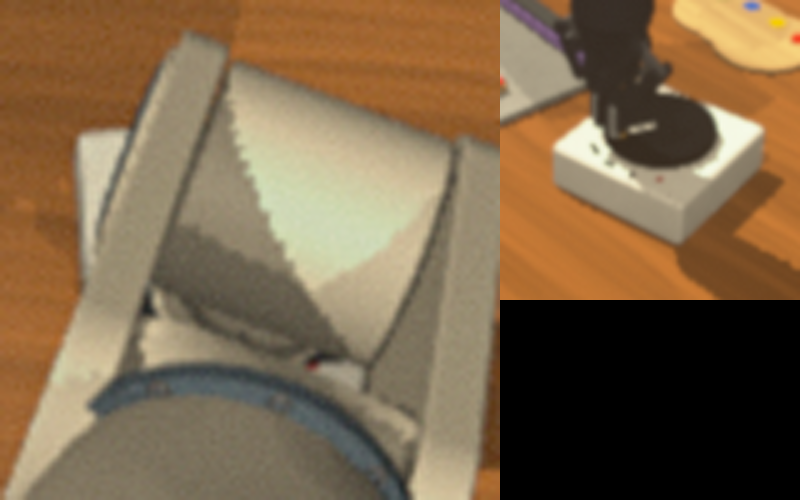

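The side crop shows the fingers gripping the post at (620,125), with the white pointer from about (630,132) to (657,125). I'll work out the dial angle from that line.

```bash
python3 - <<'E'
from h import *
im0=cv2.imread("pics/side0.png")[...,::-1].astype(float)
im1=np.mean([grab_frame("side").astype(float) for _ in range(3)],0)
for nm,im in(("rest",im0),("now",im1)):
    # dial centre from black disc; line = bright pixels inside disc, rectified z=64
    q=rect(im.astype(np.float32),64,600,-70,160,170,n="side");q=np.clip(q,0,255)
    yy,xx=np.mgrid[:q.shape[0],:q.shape[1]];X=600-yy/2;Y=-70-xx/2
    r=np.hypot(X-519.5,Y+149);m=((q.min(2)>105)&(r<34)).astype(np.uint8)
    c=max(cv2.findContours(m,0,1)[0],key=cv2.contourArea)
    b=cv2.boxPoints(cv2.minAreaRect(c));ys,xs=np.nonzero(cv2.drawContours(m*0,[c],-1,1,-1))
    d=cv2.fitLine(np.float32(np.c_[X[ys,xs],Y[ys,xs]]),cv2.DIST_L2,0,.01,.01).ravel();print(nm,len(xs)/4,"box",np.round(np.c_[600-b[:,1]/2,-70-b[:,0]/2],1).tolist(),"angle",np.degrees(np.arctan2(d[1],d[0])).round(1))
    D=(q.max(2)<75).astype(np.uint8);h=cv2.convexHull(max(cv2.findContours(D,0,1)[0],key=cv2.contourArea))
    (a,bb),s,_=cv2.fitEllipse(h);print("disc",round(600-bb/2,1),round(-70-a/2,1),np.round(s,0)/2)
E
```

```text
Traceback (most recent call last):
ValueError: max() iterable argument is empty
```

```bash
python3 - <<'E'
from h import *
im0=cv2.imread("pics/side0.png")[...,::-1]
im1=np.mean([grab_frame("side").astype(float) for _ in range(3)],0).astype(np.uint8)
o=[cv2.resize(rect(np.ascontiguousarray(i),64,610,-60,180,200,n="side")[...,::-1],(390,430)) for i in(im0,im1)]
cv2.imwrite("pics/rect.png",cv2.hconcat(o))
E
```

```text
(no output)
```

View pics/rect.png

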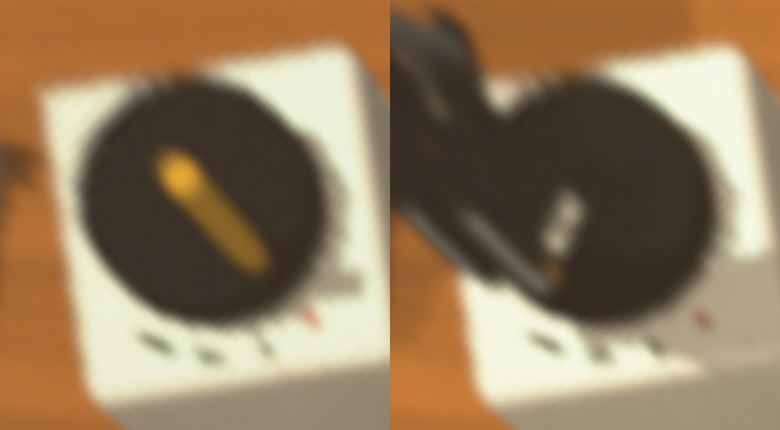

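The rectified pair shows the pointer swung from lower right at rest to lower left now, roughly 1.1 to 1.2 rad. I'll push on gently until the end stop is felt, which puts it safely past the third click.

```bash
python3 -m creep '[{"x":1.0,"y":1.5,"z":0,"rx":0,"ry":0,"rz":0,"hand":8},{"x":0,"y":1.5,"z":0,"rx":0,"ry":0,"rz":0,"hand":8},{"x":0,"y":0,"z":0,"rx":0,"ry":0,"rz":0,"hand":8},{"x":0,"y":0,"z":0,"rx":0,"ry":0,"rz":0,"hand":8}]'; python3 -m creep '[{"x":0,"y":1.5,"z":0,"rx":0,"ry":0,"rz":0,"hand":8},{"x":0,"y":1.5,"z":0,"rx":0,"ry":0,"rz":0,"hand":8},{"x":0,"y":0,"z":0,"rx":0,"ry":0,"rz":0,"hand":8},{"x":0,"y":0,"z":0,"rx":0,"ry":0,"rz":0,"hand":8}]'
```

```text
clock: 20.45
eef_pos: [474.1, -130.2, 75.7]
tcp_rot: [-3.141, -0.004, -3.139]
contact_force: [-11.4, -8.3, 10.0]
opening: 0.158
grasp_force: 49.0
clock: 20.95
eef_pos: [474.5, -128.5, 75.8]
tcp_rot: [-3.138, -0.003, -3.137]
contact_force: [-12.2, -16.0, 7.6]
opening: 0.152
grasp_force: 48.7
```

```bash
python3 -m creep '[{"x":0,"y":1.5,"z":0,"rx":0,"ry":0,"rz":0,"hand":8},{"x":0,"y":1.5,"z":0,"rx":0,"ry":0,"rz":0,"hand":8},{"x":0,"y":0,"z":0,"rx":0,"ry":0,"rz":0,"hand":8},{"x":0,"y":0,"z":0,"rx":0,"ry":0,"rz":0,"hand":8},{"x":0,"y":0,"z":0,"rx":0,"ry":0,"rz":0,"hand":8},{"x":0,"y":0,"z":0,"rx":0,"ry":0,"rz":0,"hand":8},{"x":0,"y":0,"z":0,"rx":0,"ry":0,"rz":0,"hand":8},{"x":0,"y":0,"z":0,"rx":0,"ry":0,"rz":0,"hand":8},{"x":0,"y":0,"z":0,"rx":0,"ry":0,"rz":0,"hand":8},{"x":0,"y":0,"z":0,"rx":0,"ry":0,"rz":0,"hand":8},{"x":0,"y":0,"z":0,"rx":0,"ry":0,"rz":0,"hand":8},{"x":0,"y":0,"z":0,"rx":0,"ry":0,"rz":0,"hand":8},{"x":0,"y":0,"z":0,"rx":0,"ry":0,"rz":0,"hand":8},{"x":0,"y":0,"z":0,"rx":0,"ry":0,"rz":0,"hand":8}]'; python3 - <<'E'
from h import *
im1=np.mean([grab_frame("side").astype(float) for _ in range(3)],0).astype(np.uint8)
a=cv2.resize(rect(im1,64,610,-60,180,200,n="side")[...,::-1],(390,430))
b=cv2.resize(im1[160:240,190:330,::-1],(400,229),interpolation=cv2.INTER_CUBIC)
cv2.imwrite("pics/rect2.png",cv2.hconcat([a,cv2.copyMakeBorder(b,0,201,0,0,cv2.BORDER_CONSTANT)]))
E
```

```text
clock: 22.7
eef_pos: [474.7, -128.0, 75.8]
tcp_rot: [-3.135, -0.003, -3.136]
contact_force: [-14.5, -36.0, 4.2]
opening: 0.147
grasp_force: 49.3
```

View pics/rect2.png

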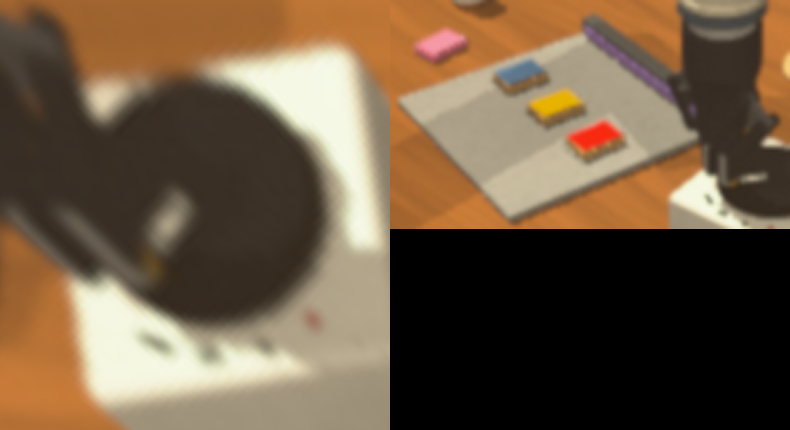

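Over the last 3 mm commanded, the y force went from -16 to -36 N while the fingers moved only 0.5 mm, so the dial is at its end stop, past the third click. It has been held there for more than 1 s. The picture shows the fingers still on the post at (150,265) and the tiles undisturbed, blue (521,75), yellow (556,105) and red (596,138).

```bash
python3 -c "
from rig import *
print(sign_off())"
```

```text
the job is handed in; nothing more can be done
None
```

The job is handed in: by camera, all three tiles sit within about 1.5 mm of their rectangles, and the fingers are still holding the dial at its end stop, past the third click; no verdict came back.

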